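# Hold the tap bracket's bolt head while the nut runner turns

### The arm

A 6-joint arm with a two-finger parallel gripper is mounted at the origin on the work surface. World frame = base frame: x ahead of the robot, y to its left, z up, the work surface at z = 0. Lengths are in m, angles in degrees, forces in N, time in s.
With the tool pointing down it reaches from about 0.375 to 0.9 m from the base axis. Payload 3.1 kg.
Tool frame: the origin (TCP) lies between the finger pads, 19 mm behind the fingertips; this is the grasp point; z points along the fingers, y is the line along which they close (so a half turn about z gives the same grasp; the last joint's range is limited). The gripper opens to 87 mm and grips with 3 to 60 N. Pads are 19 mm wide; open, the fingers measure 117 mm over their backs; the gripper's body (75 mm by 190 mm) begins 51 mm behind the grasp point.
Start: joints at [59.845, 30.224, 82.088, -0, 67.689, -10.227], TCP at [0.213, 0.588, 0.241] pointing down, gripper open.
Joint ranges: [-176.69, 176.69], [-43.24, 126.21], [12.49, 139.97], [-82, 262], [0, 151.66], [-163.58, 163.58]. Speed limits (degrees/s): [159.86, 159.86, 180, 180, 180, 180].

### API

Orientations are given as a 3x3 rotation matrix whose columns are the frame's x, y, z axes.
In Python, from rig import bot, imaging, finder gives the robot as it stands. The module is installed in compiled form; this text tells all that it offers.
- The arm moves only by the tool play_rows, never from a script. Its argument "motion" is a list that holds one entry, the list of rows, each a list of 6 numbers: the shift along the tool's x, y, z in fractions of the full range, 1 being 0.8 m, then the turn, a rotation vector about the tool's x, y, z in a scale on which 1.0 is 60 degrees. In form: [[[dx, dy, dz, wx, wy, wz], ...]]. A call has 1 to 8 rows; each row is the pose to reach, as a shift and turn from the pose commanded when the call began, along the tool's axes at that moment; what a row does not reach only later rows make up. A row lasts 1/12 s, in which the tool goes at most 41.7 mm and 7.16 degrees, less where a joint would pass 70% of its speed; a pose out of reach is approached as far as the arm can. A call with a gripper value outside its range is refused whole. "fingers" is the finger opening in m, from 0 to 0.087, set as the call begins (left out, the last holds). The fingers move at their own pace and stop on an object; the grip force is fixed at half the most. Time passes only in rows, so rows that repeat a pose let the fingers close. It gives the time, the measured TCP pose, the force, the opening and the grip force at its end, in the units of the state.
- bot.read_state(): the state, without advancing time (a new reading comes with each control period).
- imaging.capture(name): name is "side" or "top" or "wrist"; returns a dict with "frame" (480x640x3 uint8, red, green, blue), "camera_matrix" (3x3 intrinsics, pixels), "k1" (the pictures are not rectified: a ray, as slopes to the right and down, at radius r is drawn at 1 + k1 r^2 times it, then the intrinsics apply), "R" (3x3) and "t" (3): a world point X has camera coordinates R X + t. Camera axes: x right, y down, z forward; pixel columns grow to the right and rows downward; lengths in m; the calibration is good to about 2 mm. A picture is of the moment at which its call begins. There is no depth.
- bot.hand_in(): hands the job in; it is judged then, once.
Trained networks look in the newest picture that a camera, given by its name, has taken for a name from the list of things; names that differ only in an ending like _2 or _b are one class to them, and where a whole thing is asked for, a point or a joint stands for the part that bears it (a point fixed in the world has none). Each returns a list of dicts, best first, with "confidence" (0 to 1); they miss things now and then, are a little off and sometimes report something else, mostly with a low value. They report only what shows in the picture. A call takes as long as a camera call. They do not tell look-alikes from the thing itself.
- finder.recognise(camera, name): "at" ([x, y, z] in m, in world coordinates, good to about 4 mm: the middle of the surface that is visible of it).
- finder.outline_of(camera, name): "pixels" (480x640 bool, what is visible of it).
The state is a dict: "time_s": time; "joint_positions": joint angles; "qvel": joint speeds; "tau": joint torques, N m; "position": TCP position; "tcp_rot": TCP orientation; "force": force on the tool from outside, world axes, zero at the start; "moment": the same for the moment, N m; "opening": opening from 0.0 (shut) to 1.0 (fully open); "grasp_force": force on a finger pad.
Only numpy, scipy, OpenCV 4.12 (cv2) and the standard library are available. Lean on these libraries where they do the work, as an engineer would, in place of code of your own. Each camera call takes 0.05 s, during which the arm holds its last target. There are 200 camera calls.

### The job

The nut runner clamped at the front of the blue tap bracket is spinning the whole bolt, because nobody holds its head. Lift the white cover off the top of the bracket and set it down, without dropping it, flat and red grip up in the grey tray; then reach down into the narrow gap behind the bracket's plate, centre the fingers on the brass hexagonal bolt head and grip it firmly so that it stops turning. Finish while still gripping the head and holding it still, and leave the other things where they stand.

Things in the scene. Friction and masses are not known exactly. Their poses are not given: they have to be found in the camera images.
- bracket: Fixed blue tap bracket. Origin: on the work surface under the middle of the gap; x points away from the robot at yaw 0 (yaw within +-0.35 rad), z up. Blue plate at x -31 to -25, 160 wide along y, 105 high; gap x -25 to 25, open at top and y ends, floor at z 8; white wall x 25 to 37, 62 high, with two posts 16 wide at y +-47.5 rising to 105.
- runner (a point): Point on the axis of the fixed green and black nut runner, at x -140, y 0, z 70 of the bracket. The runner and its cradle fill x -190 to -37 in front of the plate, within y +-35, up to 94 high; at x -183 to -127 its handle and battery reach out to y 123, up to 77 high.
- bolt_head: Brass hexagonal bolt head in the gap, 24 across flats, 27.7 across corners, 16 thick along its x axis (the bolt axis, parallel to the bracket's x), about which it turns. Origin: its centre, at x 0, y 0, z 70 of the bracket. Under the cover at the start. It can be gripped from above, fingers closing along the bracket's y; open above, below and at both y sides.
- bolt (a joint): Bolt angle (rad), growing by about 0.2 rad/s when free, from the start on (at 0 to 1). Two flats stand upright, facing the bracket's +-y, at 0 and all multiples of pi/3. The drive is weak (0.08 N m) and slips when the head is held: fingers closed on it with 25 N or more pull it square and stop it. End stop at 16.
- cover: Loose white cover, about 0.12 kg, on plate and posts, over the gap. Origin: centre of the underside of its locating block (44 x 90, z 0 to 8, hanging in the gap with 3 play). Above it a flange x -35 to 41, 112 wide along y, z 8 to 13. On the bracket the origin is 97 above the work surface, axes along the bracket's.
- cover_grip (a point): Middle of the cover's red grip bar, at x 0, y 0, z 29 of the cover. The bar is 40 long along the cover's x, 18 thick along its y, and runs from z 13 to 45 of the cover.
- tray: Fixed grey open tray, 180 (x) x 200 (y) outside, 22 high, walls and floor 5 thick. Origin: centre of its underside, on the work surface. The cover fits flat inside with its axes along the tray's. It stands left or right of the bracket, in exchange with the cutlery basket.
- cutlery_basket: Fixed yellow cutlery basket 140 x 140 x 90 with cutlery standing up to 155. Origin: centre of its underside. To be kept clear of.
- soap: Loose green soap bottle, diameter 60, 170 high, beyond the bracket. Bystander. Origin: centre of its underside.
- mug: Loose blue mug, diameter 80, 90 high, beyond the bracket. Bystander. Origin: centre of its underside.
- bowl: Loose white bowl, diameter 150, 55 high, beyond the bracket. Bystander. Origin: centre of its underside.
- jar: Loose amber jar, diameter 70, 100 high, at the left. Bystander. Origin: centre of its underside.
- wrench: Loose steel wrench lying at the left near the robot. Bystander.
- brush: Loose wooden dish brush lying at the right. Bystander.
Things that resemble listed ones, but are neither listed nor needed, are in the scene too. Of the things that look like the cover, the smaller one is meant.

How it is judged (in metres and radians):
On the way, in this order (a step that is already met when the one before it is completed fails the run):
1. the cover is lifted off the bracket (height (world z) of cover above 0.115 m and contact force between the fingers and cover above 0.3 N), for 0.1 s.
2. the cover lies flat in the tray, grip up, released and at rest (x of cover in the frame of tray between -0.06 and 0.06 m and y of cover in the frame of tray between -0.06 and 0.06 m and height (world z) of cover below 0.014 m and angle between cover's own z axis and vertical below 0.12 rad and linear speed of cover below 0.03 m/s and contact force between the fingers and cover below 0.05 N), for 0.2 s.
At the end, for the whole second after the job is handed in: Fingers grip the bolt head (force over 8 N, TCP within 18 mm of its centre); the bolt stands still (under 0.03 rad/s, short of its end stop); the cover lies in the tray, within 60 mm of its centre either way, flat on the floor (tilt under 0.12 rad), at rest, released (all of step 2 and velocity of joint bolt between -0.03 and 0.03 rad/s and value of joint bolt below 15.5 rad and contact force between the fingers and bolt_head above 8 N and distance between the grasp point and bolt_head below 0.018 m); the arm keeps its last pose, push and grip.
It fails at once if the cover is dropped (let go more than about 35 mm above the tray's floor, away from the bracket) (height (world z) of cover above 0.04 m and horizontal distance between cover and bracket above 0.08 m and contact force between the fingers and cover below 0.01 N).
It fails at once if a bystander is pushed more than 30 mm or knocked over (distance of any of soap, mug, bowl, jar, wrench, brush from where it was at the start of the episode above 0.03 m or angle between any of soap, mug, bowl, jar's own z axis and vertical above 0.5 rad).
It also fails if it takes over 51 s, if anything falls off the work surface, if the arm or the gripper's body presses on something with over 40 N, if the wrist force passes 120 N, or if a joint passes its speed limit or range.

## Working session

There is one attempt and no reset: what is moved stays moved. The work goes in short steps, Python scripts to look and compute and a tool call to move; the robot and the scene stay as the last step left them, time stands still between calls to the robot, and variables do not carry over. Pictures are saved under pics/ and viewed, at most 10 in all, crops included, and the job is handed in when it is done.

Besides the shell and the picture viewer there is one more tool, called after ">>>" as name([rows], argument=value, ...), one row to a line, values as JSON. play_rows: Moves the arm, as the interface text tells. Its arguments: {"type":"object","properties":{"motion":{"type":"array"},"fingers":{"type":"number"}},"required":["motion"]}

```bash
mkdir -p pics; cat > h.py <<'E'
import numpy as np, cv2
from rig import bot, imaging, finder
def pix(c,X):
    X=np.atleast_2d(X); p=X@np.array(c["R"]).T+np.array(c["t"]); s=p[:,:2]/p[:,2:]
    s=s*(1+c["k1"]*(s**2).sum(1,keepdims=True)); K=np.array(c["camera_matrix"])
    return s@K[:2,:2].T+K[:2,2]
def ray(c,uv):
    K=np.array(c["camera_matrix"]); d=(np.atleast_2d(uv)-K[:2,2])@np.linalg.inv(K[:2,:2]).T; s=d.copy()
    for _ in range(20): s=d/(1+c["k1"]*(s**2).sum(1,keepdims=True))
    R=np.array(c["R"]); o=-R.T@np.array(c["t"]); return o,np.c_[s,np.ones(len(s))]@R
def atz(c,uv,z):
    o,d=ray(c,uv); return o+d*((z-o[2])/d[:,2])[:,None]
E
python3 - <<'E'
from h import *
np.set_printoptions(precision=4,suppress=True)
for n in ["top","side"]:
    c=imaging.capture(n); cv2.imwrite(f"pics/{n}0.png",c["frame"][...,::-1])
    R=np.array(c["R"]);print(n,-R.T@c["t"],c["k1"])
    for o in ["bracket","cover","cover_grip","tray","bolt_head","cutlery_basket","runner"]:
        print(o,[(np.round(d["at"],3).tolist(),round(d["confidence"],2), pix(c,d["at"])[0].round().tolist()) for d in finder.recognise(n,o)])
s=bot.read_state();print(s)
E
```

```text
top [0.3254 0.0152 1.2529] -0.05256121352867626
bracket [([0.434, 0.016, 0.072], 0.95, [321.0, 258.0]), ([0.805, -0.029, 0.024], 0.66, [335.0, 119.0])]
cover [([0.186, -0.291, 0.02], 0.96, [448.0, 357.0]), ([0.556, -0.012, 0.111], 0.92, [332.0, 205.0]), ([0.429, -0.332, 0.003], 0.46, [457.0, 259.0])]
cover_grip [([0.558, -0.015, 0.107], 0.73, [333.0, 205.0]), ([0.182, -0.29, 0.015], 0.66, [447.0, 358.0])]
tray [([0.428, -0.331, 0.005], 0.57, [457.0, 260.0]), ([0.223, 0.365, 0.006], 0.48, [185.0, 348.0]), ([0.499, -0.003, 0.079], 0.22, [328.0, 231.0])]
bolt_head [([0.498, -0.002, 0.079], 0.63, [328.0, 232.0]), ([0.764, -0.243, 0.042], 0.16, [418.0, 129.0])]
cutlery_basket [([0.494, 0.344, 0.03], 0.74, [191.0, 240.0])]
runner [([0.429, 0.02, 0.071], 0.63, [320.0, 261.0])]
side [-0.025  -0.9876  0.7802] -0.06172391941389196
bracket [([0.466, -0.016, 0.05], 0.67, [329.0, 268.0])]
cover [([0.173, -0.308, 0.018], 0.78, [265.0, 395.0]), ([0.544, -0.022, 0.109], 0.58, [356.0, 242.0]), ([0.465, -0.02, 0.051], 0.18, [329.0, 269.0])]
cover_grip [([0.17, -0.311, 0.017], 0.88, [264.0, 397.0]), ([
[... 184 characters left out ...]
 201.0])]
bolt_head [([0.501, -0.018, 0.084], 0.77, [341.0, 254.0])]
cutlery_basket []
runner [([0.463, -0.019, 0.05], 0.85, [329.0, 269.0])]
{'time_s': 0.8, 'joint_positions': array([ 59.8455,  30.2203,  82.0854,  -0.0006,  67.6891, -10.2256]), 'qvel': array([-0.0557,  0.0212,  0.0177,  0.0167,  0.0883,  0.0339]), 'tau': array([ -0.0003, -43.9942, -17.6978,   0.0634,   0.0505,  -0.    ]), 'position': array([0.213 , 0.5876, 0.2413]), 'tcp_rot': array([[-0.9401,  0.3408,  0.0001],
       [ 0.3408,  0.9401,  0.0001],
       [-0.    ,  0.0001, -1.    ]]), 'force': array([-0.6137, -0.6597,  0.3329]), 'moment': array([-0.0178,  0.0064,  0.0166]), 'grasp_force': 0.0, 'opening': 0.9997891411638025}
```

View pics/top0.png

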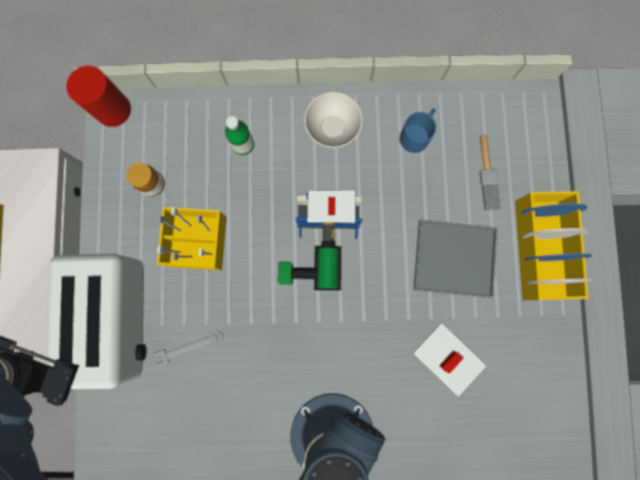

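View pics/side0.png

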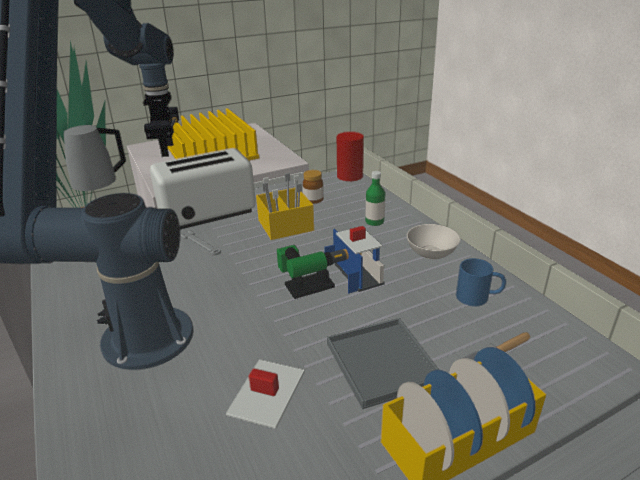

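```bash
python3 - <<'E'
from h import *
np.set_printoptions(precision=4,suppress=True)
C={}
for n in ["top","side"]:
    c=C[n]=imaging.capture(n); f=c["frame"]
    for o,z in [("cover",.110),("cover_grip",.142),("tray",.022),("cutlery_basket",.09)]:
        for d in finder.outline_of(n,o):
            m=d["pixels"].astype(np.uint8)
            cs=cv2.findContours(m,cv2.RETR_EXTERNAL,cv2.CHAIN_APPROX_NONE)[0]
            k=max(cs,key=cv2.contourArea)[:,0].astype(float)
            w=atz(c,k,z)[:,:2].astype(np.float32)*1000
            print(n,o,round(d["confidence"],2),k.mean(0).round(),cv2.minAreaRect(w))
# red blobs
    hsv=cv2.cvtColor(f,cv2.COLOR_RGB2HSV)
    m=(((hsv[...,0]<8)|(hsv[...,0]>172))&(hsv[...,1]>150)&(hsv[...,2]>80)).astype(np.uint8)
    nb,_,st,ce=cv2.connectedComponentsWithStats(m)
    for i in range(1,nb):
        if st[i,4]>20: print("red",n,st[i],ce[i])
a=C["top"]["frame"][170:310,270:420]; b=C["top"]["frame"][290:430,380:530]
cv2.imwrite("pics/crop.png",cv2.resize(np.hstack([a,b]),(800,373),interpolation=cv2.INTER_CUBIC)[...,::-1])
E
```

```text
top cover 0.62 [332. 206.] ((553.841064453125, -11.552078247070312), (116.7170639038086, 79.75394439697266), 88.4547119140625)
top cover 0.57 [449. 359.] ((190.559326171875, -270.27880859375), (143.26339721679688, 99.59329223632812), 43.05818176269531)
top cover_grip 0.86 [331. 206.] ((548.606689453125, -10.851448059082031), (108.86969757080078, 75.19405364990234), 88.45736694335938)
top cover_grip 0.8 [450. 359.] ((194.5811767578125, -264.24603271484375), (139.81846618652344, 96.65050506591797), 43.41901779174805)
top tray 0.72 [456. 259.] ((430.0714416503906, -324.130615234375), (203.23422241210938, 181.42520141601562), 82.64331817626953)
top tray 0.44 [146. 179.] ((658.560302734375, 467.50372314453125), (109.25640869140625, 72.23538208007812), 62.142818450927734)
top cutlery_basket 0.66 [191. 239.] ((490.2847595214844, 328.6257629394531), (166.82846069335938, 148.10171508789062), 86.67697143554688)
red top [  67   66   62   60 2088] [95.001  95.3702]
red top [329 198   5  16  80] [331.  205.5]
red top [441 353  21  19 223] [451.287  361.7713]
side cover 0.9 [359. 239.] ((555.50476
[... 206 characters left out ...]
.450172424316406)
side cover_grip 0.63 [266. 393.] ((146.78192138671875, -411.2825012207031), (129.63018798828125, 90.16046142578125), 45.12002182006836)
side cover_grip 0.56 [359. 239.] ((527.816162109375, -58.9132080078125), (111.12330627441406, 74.98823547363281), 86.28453826904297)
side tray 0.9 [380. 361.] ((427.1846923828125, -333.21185302734375), (218.6510772705078, 188.4166717529297), 83.28623962402344)
side tray 0.31 [330. 267.] ((509.30841064453125, 62.22221374511719), (324.5347595214844, 291.6022033691406), 71.35729217529297)
red side [ 337  132   26   49 1115] [348.5605 155.4924]
red side [350 226  15  15 171] [356.9415 233.0936]
red side [249 369  29  27 537] [262.4991 381.5289]
```

View pics/crop.png

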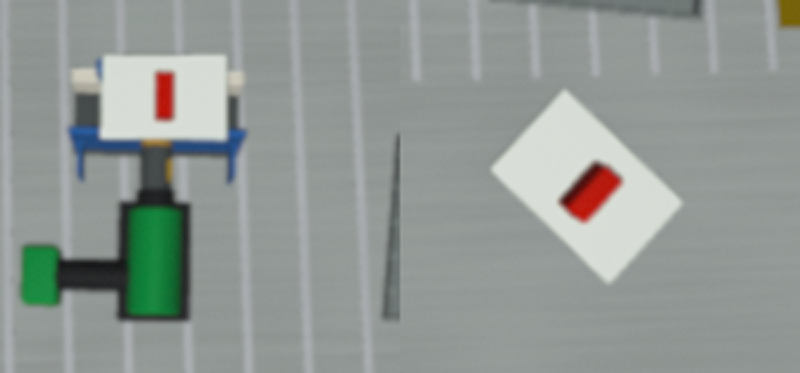

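The real cover is the one on the bracket at top pixel (332,205): about 117 x 80 measured against 112 x 76 given. The look-alike at (450,360) is larger and lies on the table. The tray is at (457,258) and the basket is on the left. I'm moving above the grip.

The manual's scale: shifts go in shares of 0.8 m and turns go in shares of 60 degrees. Converting my numbers, -0.522 m / 0.8 = -0.6525, -0.449 m / 0.8 = -0.5613, -18.4 degrees / 60 = -0.3067.

>>> play_rows([
  [[-0.6525, -0.5613, 0.0375, 0, 0, -0.3067], [-0.6525, -0.5613, 0.0375, 0, 0, -0.3067], [-0.6525, -0.5613, 0.0375, 0, 0, -0.3067], [-0.6525, -0.5613, 0.0375, 0, 0, -0.3067], [-0.6525, -0.5613, 0.0375, 0, 0, -0.3067], [-0.6525, -0.5613, 0.0375, 0, 0, -0.3067], [-0.6525, -0.5613, 0.0375, 0, 0, -0.3067], [-0.6525, -0.5613, 0.0375, 0, 0, -0.3067]],
], fingers=0.07)

```text
time_s: 1.97
position: [0.3761, 0.2975, 0.2271]
tcp_rot: [[-1.0, 0.026, 0.001], [0.026, 1.0, 0.0], [-0.001, 0.0, -1.0]]
force: [1.4, -0.1, 0.8]
opening: 0.801
grasp_force: 0.0
```

```bash
cat >> h.py <<'E'
from scipy.spatial.transform import Rotation as Ro
def go(p,yaw):  # yaw deg of tool y axis minus 90; z down
    s=bot.read_state(); R=np.array(s["tcp_rot"]); a=np.radians(yaw)
    T=np.array([[-np.cos(a),-np.sin(a),0],[-np.sin(a),np.cos(a),0],[0,0,-1]])
    print("t",s["time_s"],"pos",np.round(s["position"],4),"F",np.round(s["force"],1),"g",s["grasp_force"],s["opening"])
    print("shift",(R.T@(np.array(p)-s["position"])).round(4),"turn",Ro.from_matrix(R.T@T).as_rotvec(degrees=True).round(2))
E
python3 -c "
from h import *
go([.551,-.012,.21],-1.5)"
```

```text
t 1.9667 pos [0.3761 0.2975 0.2271] F [ 1.4 -0.1  0.8] g 0.0 0.8009034847146179
shift [-0.183  -0.3048  0.0171] turn [ 0.02  0.05 -0.01]
```

Scaled: -0.305 m / 0.8 = -0.3813, -0.183 m / 0.8 = -0.2288.

>>> play_rows([
  [[-0.2288, -0.3813, 0.0213, 0, 0, 0], [-0.2288, -0.3813, 0.0213, 0, 0, 0], [-0.2288, -0.3813, 0.0213, 0, 0, 0], [-0.2288, -0.3813, 0.0213, 0, 0, 0], [-0.2288, -0.3813, 0.0213, 0, 0, 0], [-0.2288, -0.3813, 0.0213, 0, 0, 0], [-0.2288, -0.3813, 0.0213, 0, 0, 0], [-0.2288, -0.3813, 0.0213, 0, 0, 0]],
])

```text
time_s: 2.63
position: [0.5398, 0.0071, 0.211]
tcp_rot: [[-1.0, 0.027, 0.001], [0.027, 1.0, 0.0], [-0.001, 0.0, -1.0]]
force: [-0.3, 0.3, -0.7]
opening: 0.804
grasp_force: 0.0
```

>>> play_rows([
  [[0, 0, 0, 0, 0, 0], [0, 0, 0, 0, 0, 0], [0, 0, 0, 0, 0, 0]],
])

```text
time_s: 2.88
position: [0.5383, 0.0093, 0.2106]
tcp_rot: [[-1.0, 0.028, -0.001], [0.028, 1.0, 0.001], [0.001, 0.001, -1.0]]
force: [-0.0, -0.0, 0.6]
opening: 0.807
grasp_force: 0.0
```

```bash
python3 - <<'E'
from h import *
go([.551,-.012,.21],-1.5)
c=imaging.capture("wrist"); cv2.imwrite("pics/w1.png",c["frame"][...,::-1])
R=np.array(c["R"]);print("cam",-R.T@c["t"],R[2])
for o,z in [("cover",.110),("cover_grip",.142)]:
    print(o,[(np.round(d["at"],3),round(d["confidence"],2)) for d in finder.recognise("wrist",o)])
    for d in finder.outline_of("wrist",o)[:2]:
        m=d["pixels"].astype(np.uint8)
        k=max(cv2.findContours(m,0,1)[0],key=cv2.contourArea)[:,0].astype(float)
        print(o,d["confidence"],cv2.minAreaRect((atz(c,k,z)[:,:2]*1000).astype(np.float32)),k.min(0),k.max(0))
E
```

```text
t 2.8833 pos [0.5383 0.0093 0.2106] F [-0.  -0.   0.6] g 0.0 0.8073863075180903
shift [-0.0132 -0.0209  0.0006] turn [ 0.04 -0.08 -0.09]
cam [0.46757337 0.01165432 0.35391526] [ 0.25637785 -0.00648876 -0.96655486]
cover [(array([ 0.545, -0.006,  0.108]), 0.96)]
cover 0.8 ((548.7195434570312, -10.549064636230469), (111.8098373413086, 66.75202941894531), 87.6469955444336) [201. 211.] [388. 316.]
cover_grip [(array([ 0.541, -0.006,  0.108]), 0.97)]
cover_grip 0.67 ((538.16455078125, -7.410190582275391), (96.7479019165039, 57.28873825073242), 87.6798324584961) [201. 212.] [387. 315.]
cover_grip 0.27 ((483.2763671875, 165.82339477539062), (89.77403259277344, 18.704452514648438), 7.540835857391357) [608.  64.] [639. 235.]
```

View pics/w1.png

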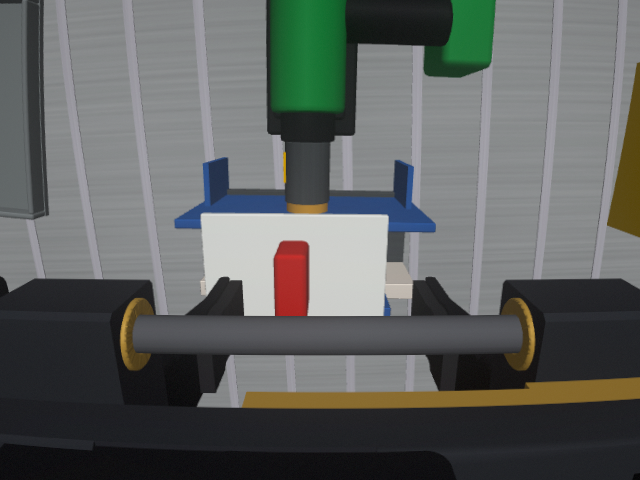

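```bash
python3 - <<'E'
from h import *
c=imaging.capture("wrist")
np.set_printoptions(precision=4,suppress=True)
f=c["frame"].astype(int)
print("flange corners .110",atz(c,[[202,214],[387,215]],.110))
print("bar near top edge .142",atz(c,[[278,241],[308,242]],.142), "bar bottom .110",atz(c,[[275,315],[304,315]],.110))
print("plate top back edge .105",atz(c,[[183,227],[432,230]],.105))
t=imaging.capture("top")
print("top red .142",atz(t,[331,205.5],.142))
for x,y in [(.547,-.0105),(.551,-.011)]:
  a=np.radians(-2); R=np.array([[np.cos(a),-np.sin(a)],[np.sin(a),np.cos(a)]])
  P=[np.r_[R@np.array(q[:2])+[x,y],q[2]] for q in [(-.035,.056,.11),(-.035,-.056,.11),(-.02,.009,.142),(-.02,-.009,.142),(-.031,.08,.105),(-.031,-.08,.105),(-.025,.08,.105),(-.025,-.08,.105)]]
  print(x,y,pix(c,P).round(1).tolist())
E
```

```text
flange corners .110 [[ 0.5154 -0.0626  0.11  ]
 [ 0.5189  0.0469  0.11  ]]
bar near top edge .142 [[ 0.5245 -0.0141  0.142 ]
 [ 0.5254  0.0015  0.142 ]] bar bottom .110 [[ 0.5813 -0.0229  0.11  ]
 [ 0.5818 -0.0046  0.11  ]]
plate top back edge .105 [[ 0.5241 -0.0767  0.105 ]
 [ 0.5299  0.0753  0.105 ]]
top red .142 [[ 0.5496 -0.0096  0.142 ]]
0.547 -0.0105 [[386.7, 206.9], [196.7, 205.3], [303.8, 245.6], [269.4, 245.3], [424.9, 212.3], [160.8, 210.1], [424.2, 222.0], [161.6, 219.8]]
0.551 -0.011 [[385.8, 213.6], [196.5, 212.0], [303.1, 253.0], [268.9, 252.7], [423.8, 218.8], [160.8, 216.6], [423.2, 228.5], [161.6, 226.2]]
```

Scaled: 0.076 m / 0.8 = 0.095, -0.018 m / 0.8 = -0.0225, 0.4 degrees / 60 = 0.0067.

>>> play_rows([
  [[-0.0138, -0.0225, 0, 0, 0, 0.0067], [-0.0138, -0.0225, 0.025, 0, 0, 0.0067], [-0.0138, -0.0225, 0.05, 0, 0, 0.0067], [-0.0138, -0.0225, 0.075, 0, 0, 0.0067], [-0.0138, -0.0225, 0.0875, 0, 0, 0.0067], [-0.0138, -0.0225, 0.095, 0, 0, 0.0067], [-0.0138, -0.0225, 0.095, 0, 0, 0.0067]],
])

```text
time_s: 3.82
position: [0.5488, -0.0086, 0.1339]
tcp_rot: [[-0.999, 0.033, -0.002], [0.033, 0.999, 0.001], [0.002, 0.0, -1.0]]
force: [0.1, 0.1, 0.5]
opening: 0.804
grasp_force: 0.0
```

>>> play_rows([
  [[0, 0, 0, 0, 0, 0], [0, 0, 0, 0, 0, 0], [0, 0, 0, 0, 0, 0], [0, 0, 0, 0, 0, 0], [0, 0, 0, 0, 0, 0], [0, 0, 0, 0, 0, 0], [0, 0, 0, 0, 0, 0], [0, 0, 0, 0, 0, 0]],
], fingers=0.005)

```text
time_s: 4.48
position: [0.5495, -0.0091, 0.135]
tcp_rot: [[-0.999, 0.034, 0.0], [0.034, 0.999, -0.0], [-0.0, -0.0, -1.0]]
force: [0.0, -0.4, -0.8]
opening: 0.282
grasp_force: 0.0
```

>>> play_rows([
  [[0, 0, 0, 0, 0, 0], [0, 0, 0, 0, 0, 0], [0, 0, 0, 0, 0, 0], [0, 0, 0, 0, 0, 0], [0, 0, 0, 0, 0, 0]],
])

```text
time_s: 4.9
position: [0.5495, -0.0092, 0.135]
tcp_rot: [[-0.999, 0.034, 0.0], [0.034, 0.999, -0.0], [-0.0, -0.0, -1.0]]
force: [-0.5, -0.7, -0.1]
opening: 0.204
grasp_force: 30.0
```

Scaled: -0.1 m / 0.8 = -0.125, -0.09 m / 0.8 = -0.1125.

>>> play_rows([
  [[0, 0, -0.0125, 0, 0, 0], [0, 0, -0.0375, 0, 0, 0], [0, 0, -0.0625, 0, 0, 0], [0, 0, -0.0875, 0, 0, 0], [0, 0, -0.1125, 0, 0, 0], [0, 0, -0.125, 0, 0, 0], [0, 0, -0.125, 0, 0, 0], [0, 0, -0.125, 0, 0, 0]],
])

```text
time_s: 5.57
position: [0.5494, -0.009, 0.2351]
tcp_rot: [[-0.999, 0.034, 0.001], [0.034, 0.999, -0.0], [-0.001, -0.0, -1.0]]
force: [-0.2, -0.1, -2.3]
opening: 0.208
grasp_force: 30.0
```

```bash
python3 - <<'E'
from h import *
np.set_printoptions(precision=4,suppress=True)
c=imaging.capture("side"); t=imaging.capture("top"); w=imaging.capture("wrist")
cv2.imwrite("pics/lift.png",np.hstack([cv2.resize(x["frame"],(400,300)) for x in (c,w)])[...,::-1])
for n,c in [("side",c),("top",t)]:
    for d in finder.outline_of(n,"tray")[:1]:
        k=max(cv2.findContours(d["pixels"].astype(np.uint8),0,1)[0],key=cv2.contourArea)
        ap=cv2.approxPolyDP(k,8,True)[:,0].astype(float)
        print(n,ap.tolist(),atz(c,ap,.022)[:,:2].tolist())
    for o in ["bolt_head","bracket"]: print(n,o,[(np.round(d["at"],4).tolist(),round(d["confidence"],2)) for d in finder.recognise(n,o)])
go([.430,-.325,.235],-7)
E
```

```text
side [[398.0, 319.0], [328.0, 337.0], [363.0, 407.0], [395.0, 398.0], [403.0, 381.0], [421.0, 385.0], [435.0, 367.0]] [[0.5274816005265905, -0.24267245860469222], [0.3571662724626966, -0.2196485487319657], [0.32423763918883364, -0.4263810653411074], [0.3893931841566827, -0.43687735482899837], [0.4278628366419978, -0.40779108915066464], [0.45286790031536844, -0.4337744168391282], [0.5073617119742514, -0.4074896381665345]]
side bolt_head [([0.5034, -0.018, 0.0811], 0.64)]
side bracket [([0.4916, -0.015, 0.0582], 0.62)]
top bolt_head []
top bracket []
t 6.0167 pos [ 0.5493 -0.009   0.2344] F [ 0.1 -0.2 -1.2] g 29.99983894173056 0.2023680353321687
shift [ 0.1086 -0.3198 -0.0006] turn [ 0.01 -0.06  5.07]
```

View pics/lift.png

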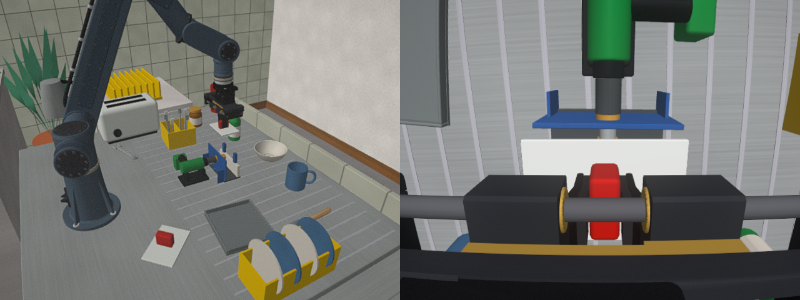

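Scaled: -0.305 m / 0.8 = -0.3813, -0.278 m / 0.8 = -0.3475, 5.5 degrees / 60 = 0.0917.

>>> play_rows([
  [[0.0125, -0.035, 0, 0, 0, 0.0083], [0.03, -0.0875, 0, 0, 0, 0.02], [0.0475, -0.14, 0, 0, 0, 0.0333], [0.065, -0.1925, 0, 0, 0, 0.05], [0.0825, -0.245, 0, 0, 0, 0.0667], [0.1, -0.2975, 0, 0, 0, 0.0833], [0.1175, -0.3475, 0, 0, 0, 0.0917], [0.13, -0.3813, 0, 0, 0, 0.0917]],
])

```text
time_s: 6.68
position: [0.4347, -0.3114, 0.2349]
tcp_rot: [[-0.992, 0.13, 0.0], [0.13, 0.992, -0.0], [-0.0, -0.0, -1.0]]
force: [1.7, -0.4, -0.4]
opening: 0.205
grasp_force: 30.0
```

```bash
python3 -c "
from h import *
go([.428,-.329,.06],-7.5)"
```

```text
t 6.6833 pos [ 0.4347 -0.3114  0.2349] F [ 1.7 -0.4 -0.4] g 30.002219527959824 0.20465800373539905
shift [ 0.0044 -0.0183  0.1749] turn [-0.    0.02  0.05]
```

Scaled: 0.172 m / 0.8 = 0.215, 0.13 m / 0.8 = 0.1625.

>>> play_rows([
  [[0.005, -0.0225, 0.0125, 0, 0, 0], [0.005, -0.0225, 0.05, 0, 0, 0], [0.005, -0.0225, 0.0875, 0, 0, 0], [0.005, -0.0225, 0.125, 0, 0, 0], [0.005, -0.0225, 0.1625, 0, 0, 0], [0.005, -0.0225, 0.1938, 0, 0, 0], [0.005, -0.0225, 0.2125, 0, 0, 0], [0.005, -0.0225, 0.215, 0, 0, 0]],
])

```text
time_s: 7.35
position: [0.4279, -0.3255, 0.0598]
tcp_rot: [[-0.992, 0.13, -0.004], [0.129, 0.992, 0.005], [0.005, 0.004, -1.0]]
force: [0.1, 0.7, -1.7]
opening: 0.204
grasp_force: 30.0
```

```bash
python3 - <<'E'
from h import *
for n in ("side","wrist","top"):
    c=imaging.capture(n); f=c["frame"]
    if n=="side": a=cv2.resize(f[290:440,280:480],(400,300))
    if n=="wrist": b=cv2.resize(f,(400,300))
cv2.imwrite("pics/tray1.png",np.hstack([a,b])[...,::-1])
go([.428,-.329,.044],-7.5)
E
```

```text
t 7.5 pos [ 0.4298 -0.3274  0.0633] F [ 0.2  1.2 -1.1] g 29.9999081203714 0.20489140153955498
shift [ 0.0016 -0.0018  0.0193] turn [-0.03  0.04  0.07]
```

View pics/tray1.png

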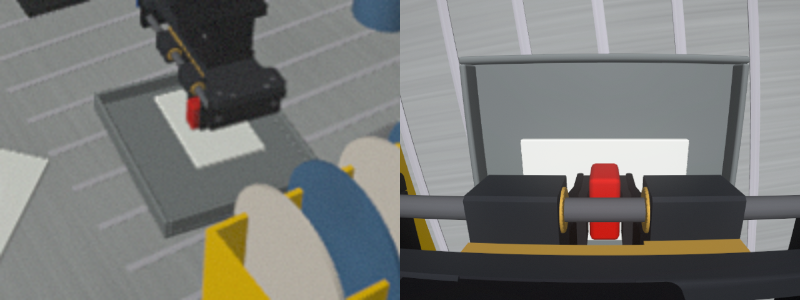

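The wrist view shows the cover over the tray, about centred between its walls, so I'm lowering it.

Scaled: 0.02 m / 0.8 = 0.025, 0.019 m / 0.8 = 0.0238.

>>> play_rows([
  [[0, 0, 0.0075, 0, 0, 0], [0, 0, 0.015, 0, 0, 0], [0, 0, 0.02, 0, 0, 0], [0, 0, 0.0238, 0, 0, 0], [0, 0, 0.025, 0, 0, 0], [0, 0, 0.025, 0, 0, 0], [0, 0, 0.025, 0, 0, 0]],
])

```text
time_s: 8.08
position: [0.4294, -0.327, 0.043]
tcp_rot: [[-0.992, 0.129, 0.0], [0.129, 0.992, -0.0], [-0.0, -0.0, -1.0]]
force: [-0.0, 0.0, -1.1]
opening: 0.208
grasp_force: 30.0
```

Scaled: 0.002 m / 0.8 = 0.0025, 0.001 m / 0.8 = 0.0013.

>>> play_rows([
  [[0, 0, 0.0013, 0, 0, 0], [0, 0, 0.0025, 0, 0, 0], [0, 0, 0.0025, 0, 0, 0], [0, 0, 0.0025, 0, 0, 0]],
])

```text
time_s: 8.42
position: [0.4295, -0.327, 0.0429]
tcp_rot: [[-0.992, 0.129, 0.001], [0.129, 0.992, -0.001], [-0.001, -0.001, -1.0]]
force: [-2.5, 2.0, 14.0]
opening: 0.204
grasp_force: 30.0
```

Contact at the height I expected, so I'm releasing.

Scaled: -0.001 m / 0.8 = -0.0013.

>>> play_rows([
  [[0, 0, -0.0013, 0, 0, 0], [0, 0, -0.0013, 0, 0, 0], [0, 0, -0.0013, 0, 0, 0], [0, 0, -0.0013, 0, 0, 0], [0, 0, -0.0013, 0, 0, 0], [0, 0, -0.0013, 0, 0, 0], [0, 0, -0.0013, 0, 0, 0], [0, 0, -0.0013, 0, 0, 0]],
], fingers=0.06)

```text
time_s: 9.08
position: [0.4293, -0.3269, 0.0417]
tcp_rot: [[-0.992, 0.129, -0.0], [0.129, 0.992, 0.0], [0.0, 0.0, -1.0]]
force: [-0.1, 0.9, 0.6]
opening: 0.663
grasp_force: 0.0
```

Scaled: -0.18 m / 0.8 = -0.225, -0.165 m / 0.8 = -0.2063.

>>> play_rows([
  [[0, 0, -0.025, 0, 0, 0], [0, 0, -0.0625, 0, 0, 0], [0, 0, -0.1125, 0, 0, 0], [0, 0, -0.1625, 0, 0, 0], [0, 0, -0.2063, 0, 0, 0], [0, 0, -0.225, 0, 0, 0], [0, 0, -0.225, 0, 0, 0]],
], fingers=0.06)

```text
time_s: 9.67
position: [0.4312, -0.3289, 0.2264]
tcp_rot: [[-0.992, 0.129, 0.006], [0.129, 0.992, -0.007], [-0.007, -0.007, -1.0]]
force: [1.0, -0.1, 1.1]
opening: 0.689
grasp_force: 0.0
```

```bash
python3 - <<'E'
from h import *
np.set_printoptions(precision=4,suppress=True)
s=imaging.capture("side"); t=imaging.capture("top")
for o in ["bolt_head","bracket"]:
  for n in ["side","top"]: print(n,o,[(np.round(d["at"],4).tolist(),round(d["confidence"],2)) for d in finder.recognise(n,o)])
a=cv2.resize(t["frame"][170:320,260:510],(400,240),interpolation=2); b=cv2.resize(s["frame"][200:425,270:480],(400,429))
im=np.zeros((429,800,3),np.uint8); im[:240,:400]=a; im[:,400:]=b
cv2.imwrite("pics/rel.png",im[...,::-1])
# predicted bracket points, origin (.549,-.010) yaw -2
a=np.radians(-2); R=np.array([[np.cos(a),-np.sin(a)],[np.sin(a),np.cos(a)]])
q=[(-.031,.08,.105),(-.031,-.08,.105),(.031,.0475,.105),(.031,-.0475,.105),(0,0,.082)]
P=[np.r_[R@np.array(x[:2])+[.549,-.010],x[2]] for x in q]
print(pix(t,P).round(1).tolist(), "crop:",((pix(t,P)-[260,170])*1.6).round().tolist())
go([.549,-.010,.20],-2)
E
```

```text
side bolt_head [([0.5037, -0.0176, 0.0814], 0.56), ([0.4615, -0.0186, 0.0493], 0.32)]
top bolt_head [([0.5093, -0.0082, 0.0803], 0.59), ([0.4827, -0.2781, 0.0052], 0.36)]
side bracket [([0.4643, -0.0128, 0.0535], 0.77)]
top bracket [([0.5187, 0.0102, 0.0609], 0.59)]
[[297.2, 221.4], [364.5, 221.9], [311.1, 196.0], [350.8, 196.3], [330.7, 210.7]] crop: [[59.0, 82.0], [167.0, 83.0], [82.0, 42.0], [145.0, 42.0], [113.0, 65.0]]
t 9.9667 pos [ 0.4285 -0.326   0.2199] F [0.4 0.6 0.4] g 0.0 0.6918708877619085
shift [-0.0787  0.3289  0.0206] turn [ 0.17 -0.18 -5.44]
```

View pics/rel.png

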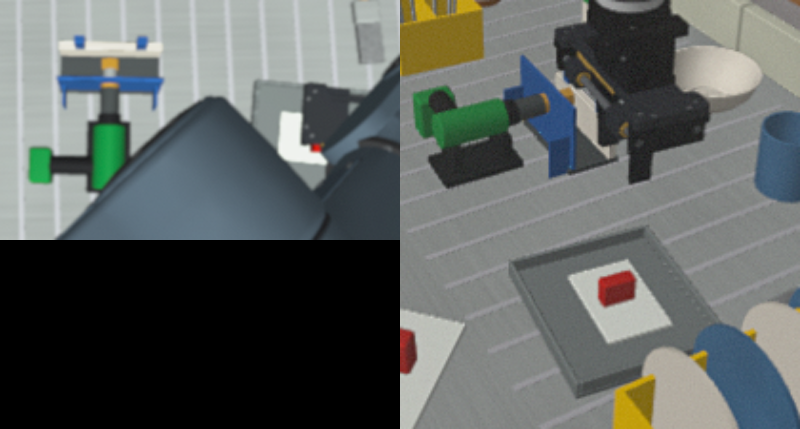

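The cover lies flat and centred in the tray (right panel, about (620,300)). The brass head shows in the gap at crop (110,63), close to the predicted (113,65). I'm moving over it.

Scaled: 0.317 m / 0.8 = 0.3963, 0.278 m / 0.8 = 0.3475, -3.5 degrees / 60 = -0.0583.

>>> play_rows([
  [[-0.01, 0.0413, 0, 0, 0, -0.0083], [-0.0225, 0.0925, 0, 0, 0, -0.025], [-0.035, 0.1438, 0, 0, 0, -0.0417], [-0.0475, 0.195, 0, 0, 0, -0.0583], [-0.0588, 0.245, 0, 0, 0, -0.075], [-0.0713, 0.2963, 0, 0, 0, -0.09], [-0.0838, 0.3475, 0, 0, 0, -0.09], [-0.0963, 0.3963, 0, 0, 0, -0.09]],
])

```text
time_s: 10.63
position: [0.546, -0.021, 0.2204]
tcp_rot: [[-0.999, 0.035, -0.003], [0.035, 0.999, 0.001], [0.003, 0.001, -1.0]]
force: [0.7, -0.2, 0.9]
opening: 0.691
grasp_force: 0.0
```

>>> play_rows([
  [[-0.0025, 0.015, 0.0125, 0, 0, 0], [-0.0025, 0.015, 0.025, 0, 0, 0], [-0.0025, 0.015, 0.0375, 0, 0, 0], [-0.0025, 0.015, 0.0375, 0, 0, 0], [-0.0025, 0.015, 0.0375, 0, 0, 0]],
])

```text
time_s: 11.05
position: [0.5476, -0.0125, 0.1904]
tcp_rot: [[-0.999, 0.037, -0.004], [0.037, 0.999, 0.0], [0.004, 0.0, -1.0]]
force: [0.3, 0.1, -0.0]
opening: 0.687
grasp_force: 0.0
```

```bash
python3 - <<'E'
from h import *
np.set_printoptions(precision=4,suppress=True)
c=imaging.capture("wrist"); cv2.imwrite("pics/w3.png",c["frame"][...,::-1])
for o in ["bolt_head","bracket"]:
    print(o,[(np.round(d["at"],4).tolist(),round(d["confidence"],2)) for d in finder.recognise("wrist",o)])
for d in finder.outline_of("wrist","bolt_head")[:2]:
    k=np.argwhere(d["pixels"])[:,::-1]; print(d["confidence"],k.min(0),k.max(0),k.mean(0), atz(c,k.mean(0),.08))
a=np.radians(-2); R=np.array([[np.cos(a),-np.sin(a)],[np.sin(a),np.cos(a)]])
q=[(-.025,.08,.105),(-.025,-.08,.105),(-.008,.007,.082),(-.008,-.007,.082),(.025,.0395,.105),(.025,-.0395,.105)]
print(pix(c,[np.r_[R@np.array(x[:2])+[.549,-.008],x[2]] for x in q]).round().tolist())
go([.549,-.008,.07],-2)
E
```

```text
bolt_head [([0.5089, -0.0034, 0.0878], 0.63)]
bracket [([0.516, 0.0047, 0.0672], 0.65), ([0.5071, -0.005, 0.0833], 0.41)]
0.86 [315 126] [363 265] [339.2002 187.4938] [[ 0.5123 -0.0034  0.08  ]]
[[478.0, 215.0], [191.0, 216.0], [345.0, 235.0], [322.0, 235.0], [402.0, 299.0], [267.0, 300.0]]
t 11.25 pos [ 0.5491 -0.0124  0.1923] F [-0.5  0.2  0.8] g 0.0 0.69122538782163
shift [0.0003 0.0045 0.1223] turn [-0.02  0.05 -0.14]
```

View pics/w3.png

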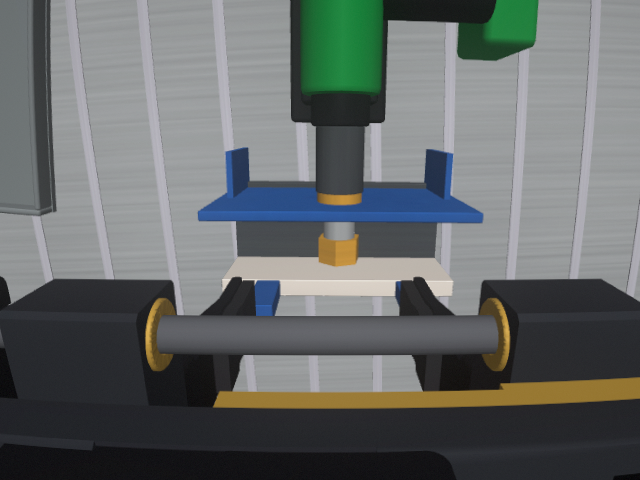

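The brass head is at (338,250), between plate edge row 219 and the white wall at row 260. The finger midline is at col 328, so the head is about 6 mm to +y. I'm descending with that correction.

Scaled: 0.122 m / 0.8 = 0.1525, 0.105 m / 0.8 = 0.1313.

>>> play_rows([
  [[0, 0.0075, 0.0125, 0, 0, 0], [0, 0.0075, 0.0375, 0, 0, 0], [0, 0.0075, 0.0625, 0, 0, 0], [0, 0.0075, 0.0875, 0, 0, 0], [0, 0.0075, 0.1125, 0, 0, 0], [0, 0.0075, 0.1313, 0, 0, 0], [0, 0.0075, 0.1463, 0, 0, 0], [0, 0.0075, 0.1525, 0, 0, 0]],
])

```text
time_s: 11.92
position: [0.5479, -0.0049, 0.068]
tcp_rot: [[-0.999, 0.036, -0.003], [0.036, 0.999, 0.001], [0.003, 0.001, -1.0]]
force: [-0.4, -0.4, 0.4]
opening: 0.692
grasp_force: 0.0
```

>>> play_rows([
  [[0, 0, 0, 0, 0, 0], [0, 0, 0, 0, 0, 0], [0, 0, 0, 0, 0, 0], [0, 0, 0, 0, 0, 0], [0, 0, 0, 0, 0, 0], [0, 0, 0, 0, 0, 0], [0, 0, 0, 0, 0, 0], [0, 0, 0, 0, 0, 0]],
], fingers=0.01)

```text
time_s: 12.58
position: [0.5494, -0.0053, 0.0705]
tcp_rot: [[-0.999, 0.036, 0.001], [0.035, 0.999, -0.0], [-0.001, -0.0, -1.0]]
force: [0.1, 0.5, 3.7]
opening: 0.292
grasp_force: 30.0
```

>>> play_rows([
  [[0, 0, 0, 0, 0, 0], [0, 0, 0, 0, 0, 0], [0, 0, 0, 0, 0, 0], [0, 0, 0, 0, 0, 0]],
])

```text
time_s: 12.92
position: [0.5495, -0.0053, 0.0705]
tcp_rot: [[-0.999, 0.035, 0.001], [0.035, 0.999, -0.0], [-0.001, -0.0, -1.0]]
force: [-1.4, -0.8, 4.6]
opening: 0.29
grasp_force: 30.0
```

>>> play_rows([
  [[0, 0, 0, 0, 0, 0], [0, 0, 0, 0, 0, 0], [0, 0, 0, 0, 0, 0], [0, 0, 0, 0, 0, 0], [0, 0, 0, 0, 0, 0], [0, 0, 0, 0, 0, 0], [0, 0, 0, 0, 0, 0], [0, 0, 0, 0, 0, 0]],
])

```text
time_s: 13.58
position: [0.5494, -0.0053, 0.0705]
tcp_rot: [[-0.999, 0.035, 0.001], [0.035, 0.999, -0.0], [-0.001, -0.0, -1.0]]
force: [-1.1, 0.5, 6.5]
opening: 0.294
grasp_force: 30.0
```

```bash
python3 - <<'E'
from h import *
fr=[]
for i in range(30):
    n="wrist" if i%2 else "side"
    c=imaging.capture(n); s=bot.read_state()
    fr.append((s["opening"],s["grasp_force"],*s["force"],*s["moment"],*s["position"]))
    if i==1: w0=c["frame"]
    if i==0: s0=c["frame"]
    if i==28: s1=c["frame"]
    if i==29: w1=c["frame"]
np.set_printoptions(precision=4,suppress=True)
print(np.array(fr)[::6],np.array(fr).mean(0))
cr=lambda f:cv2.resize(f[225:305,310:400],(395,350),interpolation=2)
cw=lambda f:cv2.resize(f[150:310,230:430],(395,250),interpolation=2)
cv2.imwrite("pics/grip.png",np.vstack([np.hstack([cr(s0),cr(s1)]),np.hstack([cw(w0),cw(w1)])])[...,::-1])
E
```

```text
[[ 0.298  30.0004 -0.2836  0.1334  5.6251  0.0694  0.0925  0.0078  0.5495
  -0.0053  0.0705]
 [ 0.2915 30.0003 -1.0474  0.4019  5.8631  0.1075  0.0963 -0.0043  0.5495
  -0.0053  0.0705]
 [ 0.2914 30.0005 -1.4901  0.2455  5.5863  0.0493  0.0785 -0.0069  0.5495
  -0.0053  0.0705]
 [ 0.2975 30.0004 -0.8668  0.1087  5.6144  0.0476  0.0462 -0.0064  0.5495
  -0.0053  0.0705]
 [ 0.2965 30.0004 -0.754  -0.4892  5.7696  0.0737  0.0738 -0.0137  0.5494
  -0.0053  0.0705]] [ 0.2948 30.0004 -0.4592 -0.2506  5.7821  0.0541  0.0733 -0.0068  0.5495
 -0.0053  0.0705]
```

View pics/grip.png

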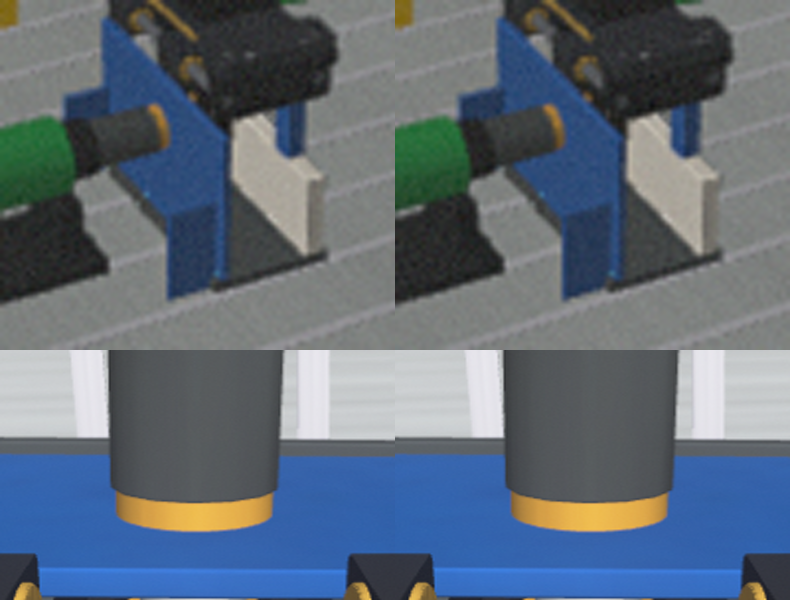

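>>> play_rows([
  [[0, 0, 0, 0, 0, 0], [0, 0, 0, 0, 0, 0], [0, 0, 0, 0, 0, 0], [0, 0, 0, 0, 0, 0], [0, 0, 0, 0, 0, 0], [0, 0, 0, 0, 0, 0], [0, 0, 0, 0, 0, 0], [0, 0, 0, 0, 0, 0]],
])

```text
time_s: 15.75
position: [0.5494, -0.0053, 0.0705]
tcp_rot: [[-0.999, 0.035, 0.001], [0.035, 0.999, -0.0], [-0.001, -0.0, -1.0]]
force: [-1.0, -0.7, 5.6]
opening: 0.296
grasp_force: 30.0
```

```bash
cat > m.py <<'E'
from h import *
fr=[]
for i in range(20):
    imaging.capture("side"); s=bot.read_state()
    fr.append((s["opening"],*s["force"],*s["moment"],*s["position"]))
np.set_printoptions(precision=4,suppress=True)
print(s["time_s"],np.mean(fr,0),np.std(fr,0)[0])
E
python3 m.py
```

```text
16.75 [ 0.2955 -0.5468 -0.3431  5.5545  0.0536  0.0868 -0.0081  0.5495 -0.0053
  0.0705] 0.0018486886458165598
```

The head looks still, but the opening reads 25.7 mm instead of 24, so it may be gripped off-square. There is time to spare, so I'll regrip once to check.

>>> play_rows([
  [[0, 0, 0, 0, 0, 0], [0, 0, 0, 0, 0, 0], [0, 0, 0, 0, 0, 0], [0, 0, 0, 0, 0, 0], [0, 0, 0, 0, 0, 0], [0, 0, 0, 0, 0, 0], [0, 0, 0, 0, 0, 0], [0, 0, 0, 0, 0, 0]],
], fingers=0.045)

```text
time_s: 17.42
position: [0.549, -0.0052, 0.0698]
tcp_rot: [[-0.999, 0.035, -0.0], [0.035, 0.999, 0.0], [0.0, 0.0, -1.0]]
force: [0.7, 1.3, 0.4]
opening: 0.517
grasp_force: 0.0
```

```bash
python3 m.py
```

```text
18.4167 [ 0.5172 -0.1208  0.0974 -0.1249  0.0261  0.0011  0.0023  0.5491 -0.0052
  0.0699] 0.0020770336276290575
```

>>> play_rows([
  [[0, 0, 0, 0, 0, 0], [0, 0, 0, 0, 0, 0], [0, 0, 0, 0, 0, 0], [0, 0, 0, 0, 0, 0], [0, 0, 0, 0, 0, 0], [0, 0, 0, 0, 0, 0], [0, 0, 0, 0, 0, 0], [0, 0, 0, 0, 0, 0]],
], fingers=0.0)

```text
time_s: 19.08
position: [0.549, -0.0053, 0.0699]
tcp_rot: [[-0.999, 0.035, -0.0], [0.035, 0.999, -0.0], [0.0, -0.0, -1.0]]
force: [-0.1, -1.0, -1.0]
opening: 0.278
grasp_force: 29.1
```

```bash
python3 m.py
```

```text
20.0833 [ 0.2774 -0.1728 -1.9327 -0.7861 -0.2454  0.0327 -0.0263  0.5491 -0.0053
  0.0699] 0.00231088704165666
```

The opening now reads 24.1 mm, so the head is square across its flats and held at 30 N. I'm handing in.

```bash
python3 -c "
from h import *
s=bot.read_state();print(s['time_s'],s['grasp_force'],s['opening'])
print(bot.hand_in())"
```

```text
20.0833 29.144102765712887 0.27447260581909716
the job is handed in; nothing more can be done
None
```

I set the cover flat and grip up in the tray and handed in at about 20 s with the bolt head gripped square across its flats (24.1 mm opening, about 29 N); the judge's verdict was not shown.

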